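# Hold the belt tensioner of the bench drive back at its mark

## Robot

A 7-joint arm with a two-finger parallel gripper is mounted at the origin on a cart in front of the work surface, level with it; the furniture and walls round the work are solid. World frame = base frame: x ahead of the robot, y to its left, z up, the work surface at z = 0. Lengths are in m, angles in degrees, forces in N, time in s.
With the tool pointing down it reaches from about 0.425 to 0.875 m from the base axis. Payload 4.7 kg.
Tool frame: the origin (TCP) lies at the very end of the fingers, on their centre line; the grasp point (between the pads) lies 19 mm behind it (env.grip_point_offset is the distance from the TCP to the grasp point, in m); z points along the fingers, y is the line along which they close (so a half turn about z gives the same grasp; the last joint's range is limited). The gripper opens to 87 mm and grips with 3 to 60 N. Pads are 19 mm wide; open, the fingers measure 117 mm over their backs; the gripper's body (75 mm by 190 mm) begins 51 mm behind the grasp point.
Start: joints at [70.021, 18.392, -4.016, 83.108, 1.295, 78.541, -3.26], TCP at [0.231, -0.608, 0.198] pointing down, gripper open.
Joint ranges: [-163.93, 163.93], [-17.29, 119.83], [-79.2, 71.16], [3.27, 140.29], [-89.18, 269.18], [5.43, 117.66], [-154.24, 154.24]. Speed limits (degrees/s): [147.25, 147.25, 180, 180, 180, 180, 180].

## Interface

Orientations are given as [roll, pitch, yaw] about the fixed x, y, z axes, in that order (R = Rz(yaw) Ry(pitch) Rx(roll)).
In Python, from cell import env gives the robot as it stands.
- The arm moves only by the tool jog_arm, never from a script. Its argument "motion" is a list of rows, each an object of numbers: "x", "y", "z": the shift along the tool's x, y, z in cm; "ax", "ay", "az": the turn, a rotation vector about the tool's x, y, z in degrees. In form: [{"x": .., "y": .., "z": .., "ax": .., "ay": .., "az": ..}, ...]. A call has exactly 5 rows; each row shifts and turns the commanded pose from where the row before left it, along the tool's axes as they then stand; what a row does not reach is not made up. A row lasts 1/10 s, in which the tool goes at most 50 mm and 8.59 degrees, less where a joint would pass 70% of its speed; a pose out of reach is approached as far as the arm can. A call is refused whole if a number of a shift passes 5 or a number of a turn 8.59, either way. A call with a gripper value outside its range is refused whole. "claw" is the gripper command: -1 is shut, 1 is fully open, values between are in proportion, set as the call begins (left out, the last holds). The fingers move at their own pace and stop on an object; "squeeze" is the grip in N (left out, the last holds). Time passes only in rows, so rows that do not move let the fingers close, or fill a call up. It gives the time, the measured TCP pose, the force, the opening and the grip force at its end, in the units of the state.
- env.get_obs(): the state, without advancing time (a new reading comes with each control period).
- env.read_camera(name): name is "side" or "top" or "wrist"; returns the picture (400x640x3 uint8, red, green, blue); there is no depth.
- env.camera_params(name): a dict with "fx", "fy", "cx", "cy" (pixels), "extrinsics" (4x4, takes a point from world to camera coordinates). Camera axes: x right, y up, looking along -z (the intrinsics and any distortion apply to the point x, -y, -z); pixel columns grow to the right and rows downward; lengths in m; the calibration is good to about 2 mm. A picture is of the moment at which its call begins: read the wrist's pose just before it. camera_params takes no time and is no camera call; for the wrist camera it gives the pose at the moment of the call.
- env.sign_off(): hands the job in; it is judged then, once.
The state is a dict: "time_s": time; "qpos": joint angles; "joint_velocities": joint speeds; "effort": joint torques, N m; "tool_pos": TCP position; "tool_rot": TCP orientation; "force": force on the tool from outside, world axes, zero at the start; "wrist_torque": the same for the moment, N m; "grip_width": finger opening in m; "grasp_force": force on a finger pad.
Only numpy, scipy, OpenCV 4.12 (cv2) and the standard library are available. Lean on these libraries where they do the work, as an engineer would, in place of code of your own. Each camera call takes 0.05 s, during which the arm holds its last target. There are 200 camera calls.

## Task

A new belt has to go on the green belt drive. Lift the loose cover off its two pins and lay it flat on the bare table beside the drive, setting it down rather than dropping it; then take the red knob of the spring-loaded belt tensioner and pull it straight back towards the robot until the white pointer stands at the red clip on the scale bar, and keep it there: finish while still holding the knob against the spring, so that the belt can be threaded. Leave the tools and other things lying about where they are.

Things in the scene. Friction and masses are not known exactly. Their poses are not given: they have to be found in the camera images.
- belt_drive: fixed green belt drive: an open-topped pulley case, 172 x 282 mm (x, y), walls 5 mm, on a base plate. Origin: on the table under its centre; z up; -x is its front, the long wall nearest the robot, towards which the tensioner is pulled; y runs along its length. Inside, the pulleys at y = +84 and -88 mm reach at most 90 mm above the table. The tensioner slides along x at y = 0 between them
- case_rim (a point): centre of the case's open top, 128 mm above the table, where the cover's underside rests on four rubber pads on the long walls (bare walls end at 125 mm). Two upright steel locating pins, 8 mm thick and pointed, rise to 142 mm above the table at (-70, +125) and (+70, -125) mm from here along the drive's x, y
- cover: loose flat green plate, 182 x 292 x 4 mm, 0.3 to 0.55 kg, on the rim, its two 11 mm holes over the pins; axes as the drive's at the start. Origin: centre of its underside; z up. On top, over the origin, a black bar handle: 110 mm long along y, 14 mm wide in x, its bar from 24 to 36 mm above the origin, on two 10 mm posts at y = +-45 mm, free below the bar
- bare_table (a point): a fixed point on the table top, middle of the bare stretch right of the drive: 190 mm in world x by 310 mm in world y round it are free at every start
- tensioner: the spring-loaded tensioner: a dark steel carriage on two guide rods with a black idler wheel, a white pointer and, on top, the red knob; moves only along the drive's x. Origin: on the table level under the knob's axis, axes as the drive's
- travel (a joint): travel of the tensioner slide in m: 0 at rest (spring pressed home), growing as it is pulled towards the drive's -x, end stop at 0.042. A spring pushes it back with about 4.5 N at 0 and 11 N at the stop (150 N/m)
- knob (a point): red round upright knob on the tensioner, 24 mm in diameter (waist 21), 26 mm high. This point: centre of its underside, 98 mm above the table, so it spans 98 to 124 mm, 4 mm under the closed cover. At rest it stands at (+12, 0) mm in the drive's x, y. Above 91 mm height it is clear by 25 mm or more on every side at every travel
- pointer_tip (a point): tip of the white pointer carried by the tensioner, 87 mm above the table, 36 mm to the drive's +y of the knob's axis; it moves with the knob and has the same x in the drive's frame
- mark_clip: red marker clip, 10 mm wide along the drive's x, 3 mm high with a white centre line, on the dark scale bar with white ticks that runs along the drive's x at y = +42 mm. Origin: centre of its underside, 87 mm above the table; its x is the mark. It stands 15 to 32 mm in front (-x) of where the pointer is at rest
- spanner_a: loose rusty open spanner, 218 x 36 x 10 mm, on the table just left of the drive, to be left alone. Origin: centre of its underside, length along its y
- screwdriver: loose screwdriver with an orange-red handle, 230 x 28 x 28 mm, near the table's front edge on the right, to be left alone. Origin: centre of its underside, length along its y
- snips_a: loose tin snips with black handles, 248 x 61 x 16 mm, at the back on the right, to be left alone. Origin: centre of its underside, length along its y
- pliers_a: loose pliers with black handles, 185 x 60 x 19 mm, at the back on the right, to be left alone. Origin: centre of its underside, length along its y
- marker: loose marker pen, black and white, 138 x 17 x 18 mm, near the right edge of the table, to be left alone. Origin: centre of its underside, length along its y
- tape_black: loose roll of black tape, 53 mm across, 19 mm high, on the left near the front edge, to be left alone. Origin: centre of its underside

How it is judged (in metres and radians):
On the way, in this order (a step that is already met when the one before it is completed fails the run):
1. the cover is lifted clear of the pins (z of cover in the frame of belt_drive above 0.144 m), for 0.1 s.
2. the cover lies flat on the table, let go (height (world z) of cover below 0.008 m and angle between cover's own z axis and vertical below 0.06 rad and linear speed of cover below 0.02 m/s and contact force between the fingers and cover below 0.2 N), for 0.2 s.
3. the tensioner is pulled out until its pointer stands at the red clip (x of pointer_tip in the frame of mark_clip between -0.005 and 0.005 m and contact force between the fingers and tensioner above 2 N), for 0.5 s.
At the end, for the whole second after the job is handed in: the gripper holds the red knob (more than 2 N) with the tensioner at rest and its pointer tip within the 10 mm width of the red clip (5 mm either way along the slide), while the cover lies flat on the table (underside within 8 mm of it, tilted less than 0.06 rad), at rest (all of step 3 and velocity of joint travel between -0.01 and 0.01 m/s and height (world z) of cover below 0.008 m and angle between cover's own z axis and vertical below 0.06 rad and linear speed of cover below 0.02 m/s); the arm keeps its last pose, push and grip.
It fails at once if the cover is dropped (moves faster than 0.6 m/s untouched by the fingers) (linear speed of cover above 0.6 m/s and contact force between the fingers and cover below 0.1 N).
It fails at once if a tool or other thing lying about is moved by more than 30 mm (distance of any of spanner_a, screwdriver, snips_a, pliers_a, marker, tape_black from where it was at the start of the episode above 0.03 m).
It also fails if it takes over 53 s, if anything falls off the work surface, if the arm or the gripper's body presses on something with over 40 N, if the wrist force passes 120 N, or if a joint passes its speed limit or range.

## Working session

There is one attempt and no reset: what is moved stays moved. The work goes in short steps, Python scripts to look and compute and a tool call to move; the robot and the scene stay as the last step left them, time stands still between calls to the robot, and variables do not carry over. Pictures are saved under pics/ and viewed, at most 10 in all, crops included, and the job is handed in when it is done.

Besides the shell and the picture viewer there is one more tool, called by a JSON object that holds its "api" and its "payload", one argument or row to a line. jog_arm: Moves the arm, as the interface text tells. Its arguments: {"type":"object","properties":{"motion":{"type":"array"},"claw":{"type":"number"},"squeeze":{"type":"number"}},"required":["motion"]}

```bash
mkdir -p pics
cat > h.py <<'E'
from cell import env
import numpy as np, cv2
def proj(P,c):
    E=np.array(c["extrinsics"]); p=E[:3,:3]@np.asarray(P,float)+E[:3,3]
    return np.array([c["cx"]+c["fx"]*p[0]/-p[2], c["cy"]+c["fy"]*(-p[1])/-p[2]])
def ray(u,v,z,c):
    E=np.array(c["extrinsics"]); R=E[:3,:3]; o=-R.T@E[:3,3]
    d=R.T@np.array([(u-c["cx"])/c["fx"],-(v-c["cy"])/c["fy"],-1.])
    return o+d*(z-o[2])/d[2]
def shot(n,f):
    c=env.camera_params(n); im=env.read_camera(n); cv2.imwrite("pics/"+f,im[:,:,::-1]); return im,c
E
python3 - <<'E'
from h import *
o=env.get_obs(); print(o["tool_pos"],o["tool_rot"],o["time_s"],o["grip_width"],env.grip_point_offset)
a,c=shot("top","t0.png"); b,c2=shot("side","s0.png")
for k in (c,c2): print({i:k[i] for i in k if i!="extrinsics"}, np.round(k["extrinsics"],3).tolist())
E
```

```text
[ 0.2304068  -0.60715065  0.19649792] [-1.79891906e+02  6.52308390e-03  2.07901072e+01] 0.0 0.08713694959080688 0.0187
{'fx': 494.8437024873152, 'fy': 494.8437024873152, 'cx': 313.5286023168519, 'cy': 195.18048110499439} [[0.014, -1.0, -0.027, -0.009], [0.989, 0.009, 0.151, -0.544], [-0.15, -0.029, 0.988, -1.757], [0.0, 0.0, 0.0, 1.0]]
{'fx': 445.3481575536576, 'fy': 445.3481575536576, 'cx': 312.7235372820408, 'cy': 204.2420430115284} [[-0.994, -0.107, -0.009, 0.515], [0.038, -0.43, 0.902, -0.108], [-0.1, 0.897, 0.431, -1.583], [0.0, 0.0, 0.0, 1.0]]
```

View pics/t0.png

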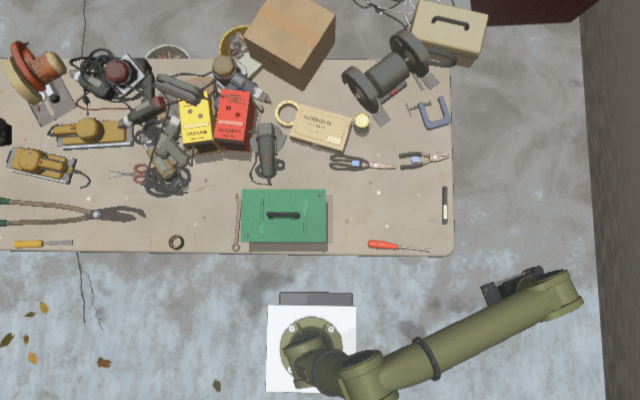

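View pics/s0.png

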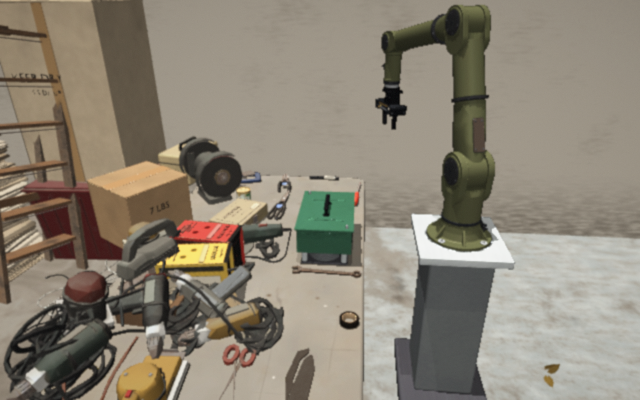

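The top view shows the green cover at about columns 241–327, rows 189–243. The handle is at (284,215), and the bare stretch lies right of it around (385,205). The side view agrees with this.

Run:
```python
from h import *
im=cv2.imread("pics/t0.png"); c=env.camera_params("top")
hsv=cv2.cvtColor(im,cv2.COLOR_BGR2HSV)
m=cv2.inRange(hsv,(65,90,60),(90,255,255)); m[:,:230]=0; m[:180]=0; m[255:]=0; m[:,340:]=0
m=cv2.morphologyEx(m,cv2.MORPH_OPEN,np.ones((3,3),np.uint8))
k=max(cv2.findContours(m,cv2.RETR_EXTERNAL,cv2.CHAIN_APPROX_NONE)[0],key=cv2.contourArea)
P=np.array([ray(u,v,.132,c)[:2] for u,v in k[:,0]],np.float32)
print("cover incl. front wall",cv2.minAreaRect(P), cv2.boundingRect(k))
V=hsv[:,:,2]
g=np.zeros_like(m); cv2.drawContours(g,[k],-1,255,-1)
hm=((V<60)&(cv2.erode(g,np.ones((9,9)))>0)).astype(np.uint8)
kk=max(cv2.findContours(hm,cv2.RETR_EXTERNAL,cv2.CHAIN_APPROX_NONE)[0],key=cv2.contourArea)
P=np.array([ray(u,v,.164,c)[:2] for u,v in kk[:,0]],np.float32)
print("handle",cv2.minAreaRect(P),cv2.boundingRect(kk))
# other objects near
for n,u,v in [("spanner",237,222),("screwdr L",368,243),("screwdr R",430,250),("pliers",362,162),("pl",335,157),("pl",420,162),("marker",445,204),("edge",400,253)]: print(n,ray(u,v,0.01,c).round(3))
cv2.imwrite("pics/t0c.png",cv2.resize(im[140:265,225:465],None,fx=3.3,fy=3.3,interpolation=cv2.INTER_CUBIC))
```

```text
cover incl. front wall ((0.46104130148887634, 0.09881655871868134), (0.17256025969982147, 0.28278160095214844), 0.6936169266700745) (242, 190, 83, 51)
handle ((0.4543086290359497, 0.047359272837638855), (0.0030315115582197905, 0.0075135440565645695), 27.364879608154297) (296, 215, 3, 2)
spanner [0.446 0.278 0.01 ]
screwdr L [ 0.375 -0.202  0.01 ]
screwdr R [ 0.353 -0.426  0.01 ]
pliers [ 0.676 -0.181  0.01 ]
pl [ 0.694 -0.08   0.01 ]
pl [ 0.677 -0.396  0.01 ]
marker [ 0.521 -0.484  0.01 ]
edge [ 0.34  -0.318  0.01 ]
```

View pics/t0c.png

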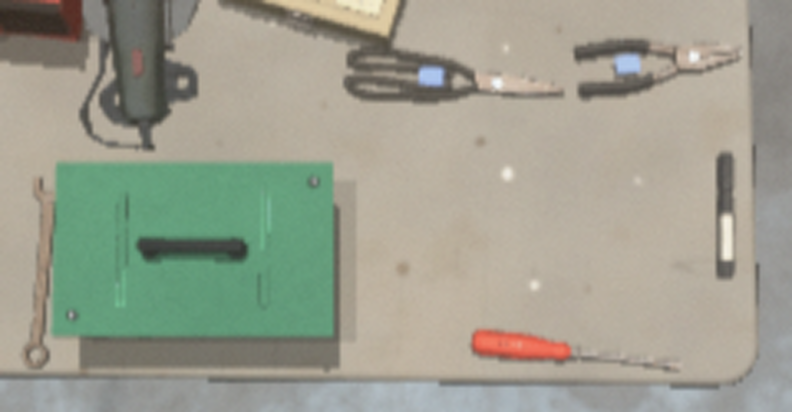

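{"api": "jog_arm", "payload": {
  "motion": [
    {"z": -1.5,"az": -8.5},
    {"z": -1.5,"az": -8.5},
    {"z": -1.5,"az": -8.5},
    {"z": -1.5,"az": -8.5},
    {"z": -1,"az": -8.5}
  ]
}}

```text
$.motion[0]: bad value
```

{"api": "jog_arm", "payload": {
  "motion": [
    {"az": -8.5},
    {"az": -8.5},
    {"az": -8.5},
    {"az": -1.2},
    {"y": 3}
  ]
}}

```text
$.motion[0]: bad value
```

{"api": "jog_arm", "payload": {
  "motion": [
    {"y": 4.5},
    {"y": 4.5},
    {"x": 4,"y": 3},
    {"x": 4,"y": 2},
    {"x": 4,"y": 2}
  ]
}}

```text
$.motion[0]: bad value
```

{"api": "jog_arm", "payload": {
  "motion": [
    {"x": 4,"y": 2},
    {"x": 4,"y": 2},
    {"x": 4,"y": 1},
    {"x": 4},
    {"x": 4}
  ]
}}

```text
$.motion[0]: bad value
```

All six numbers are apparently required in each row.

{"api": "jog_arm", "payload": {
  "motion": [
    {"x": 0,"y": 0,"z": -1.5,"ax": 0,"ay": 0,"az": -8.5},
    {"x": 0,"y": 0,"z": -1.5,"ax": 0,"ay": 0,"az": -8.5},
    {"x": 0,"y": 0,"z": -1.5,"ax": 0,"ay": 0,"az": -8.5},
    {"x": 0,"y": 0,"z": -1.5,"ax": 0,"ay": 0,"az": -8.5},
    {"x": 0,"y": 0,"z": -1,"ax": 0,"ay": 0,"az": -8.5}
  ]
}}

```text
time_s: 0.6
tool_pos: [0.2307, -0.6078, 0.2682]
tool_rot: [180.0, 0.0, 63.6]
force: [0.8, -0.2, -0.2]
grip_width: 0.0873
grasp_force: 0.0
```

{"api": "jog_arm", "payload": {
  "motion": [
    {"x": 0,"y": 0,"z": 0,"ax": 0,"ay": 0,"az": -8.5},
    {"x": 0,"y": 0,"z": 0,"ax": 0,"ay": 0,"az": -8.5},
    {"x": 0,"y": 0,"z": 0,"ax": 0,"ay": 0,"az": -8.5},
    {"x": 0,"y": 0,"z": 0,"ax": 0,"ay": 0,"az": -1.5},
    {"x": 0,"y": 3,"z": 0,"ax": 0,"ay": 0,"az": 0}
  ]
}}

```text
time_s: 1.1
tool_pos: [0.255, -0.6095, 0.2676]
tool_rot: [-179.8, 0.1, 89.7]
force: [0.3, 0.1, 0.6]
grip_width: 0.0872
grasp_force: 0.0
```

{"api": "jog_arm", "payload": {
  "motion": [
    {"x": 0,"y": 4.5,"z": 0,"ax": 0,"ay": 0,"az": 0},
    {"x": 0,"y": 4.5,"z": 0,"ax": 0,"ay": 0,"az": 0},
    {"x": 3.5,"y": 3,"z": 0,"ax": 0,"ay": 0,"az": 0},
    {"x": 4,"y": 2,"z": 0,"ax": 0,"ay": 0,"az": 0},
    {"x": 4,"y": 2,"z": 0,"ax": 0,"ay": 0,"az": 0}
  ]
}}

```text
time_s: 1.6
tool_pos: [0.4213, -0.4899, 0.2664]
tool_rot: [-180.0, -0.1, 90.2]
force: [0.2, -0.5, 0.3]
grip_width: 0.0873
grasp_force: 0.0
```

{"api": "jog_arm", "payload": {
  "motion": [
    {"x": 4.5,"y": 1.5,"z": 0,"ax": 0,"ay": 0,"az": 0},
    {"x": 4.5,"y": 1,"z": 0,"ax": 0,"ay": 0,"az": 0},
    {"x": 4.5,"y": 0,"z": 0,"ax": 0,"ay": 0,"az": 0},
    {"x": 4.5,"y": 0,"z": 0,"ax": 0,"ay": 0,"az": 0},
    {"x": 4.5,"y": 0,"z": 0,"ax": 0,"ay": 0,"az": 0}
  ]
}}

```text
time_s: 2.1
tool_pos: [0.4437, -0.2646, 0.2672]
tool_rot: [-180.0, -0.0, 90.1]
force: [0.3, -0.5, 0.9]
grip_width: 0.0873
grasp_force: 0.0
```

{"api": "jog_arm", "payload": {
  "motion": [
    {"x": 4.5,"y": 0,"z": 0,"ax": 0,"ay": 0,"az": 0},
    {"x": 4.5,"y": 0,"z": 0,"ax": 0,"ay": 0,"az": 0},
    {"x": 4.5,"y": 0,"z": 0,"ax": 0,"ay": 0,"az": 0},
    {"x": 4.5,"y": 0,"z": 0,"ax": 0,"ay": 0,"az": 0},
    {"x": 4.5,"y": 0,"z": 0,"ax": 0,"ay": 0,"az": 0}
  ]
}}

```text
time_s: 2.6
tool_pos: [0.4424, -0.0398, 0.2675]
tool_rot: [180.0, 0.0, 90.1]
force: [0.7, 0.6, 0.9]
grip_width: 0.0871
grasp_force: 0.0
```

{"api": "jog_arm", "payload": {
  "motion": [
    {"x": 4.5,"y": 0.5,"z": 0,"ax": 0,"ay": 0,"az": 0},
    {"x": 4.5,"y": 0.5,"z": 0,"ax": 0,"ay": 0,"az": 0},
    {"x": 4,"y": 0.5,"z": 0,"ax": 0,"ay": 0,"az": 0},
    {"x": 0,"y": 0,"z": 0,"ax": 0,"ay": 0,"az": 0},
    {"x": 0,"y": 0,"z": 0,"ax": 0,"ay": 0,"az": 0}
  ]
}}

```text
time_s: 3.1
tool_pos: [0.4569, 0.089, 0.2674]
tool_rot: [-180.0, 0.0, 90.3]
force: [0.2, 1.1, 0.7]
grip_width: 0.0871
grasp_force: 0.0
```

Run:
```python
from h import *
o=env.get_obs(); print(o["tool_pos"],o["tool_rot"])
a,c=shot("wrist","w0.png"); print({i:c[i] for i in c if i!="extrinsics"}); np.save("w0.npy",c,allow_pickle=True)
```

```text
[0.45691811 0.08903958 0.26740979] [-1.79986254e+02  3.60217510e-02  9.03152222e+01]
{'fx': 295.0342652486653, 'fy': 295.0342652486653, 'cx': 315.605281471939, 'cy': 201.04410302113362}
```

View pics/w0.png

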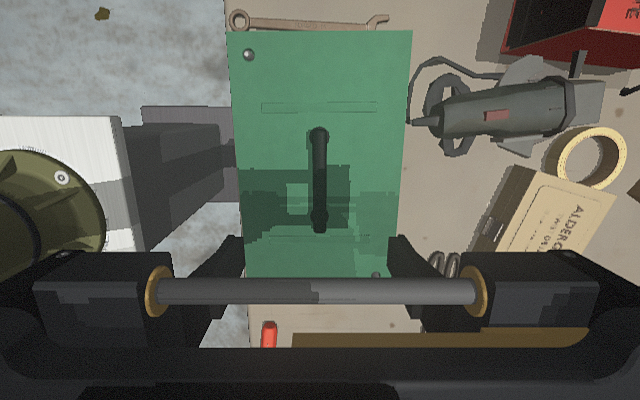

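The wrist view shows the handle from (319,128) to (320,232) and the pins at about (249,55) and (376,274).

Run:
```python
from h import *
c=np.load("w0.npy",allow_pickle=True).item()
im=cv2.imread("pics/w0.png")
A=ray(319,129,.164,c);B=ray(320,231,.164,c)
print(A,B,(A+B)/2,np.linalg.norm(A-B))
p=ray(249,55,.142,c);q=ray(376,274,.142,c);d=p-q
print(p,q,(p+q)/2,np.linalg.norm(d[:2]),"exp",np.hypot(.14,.25), "yaw",np.degrees(np.arctan2(d[1],d[0])-np.arctan2(.25,-.14)))
for v in (140,160,190,210,222): 
    r=im[v,300:340].astype(int).sum(1); print(v,300+np.where(r<130)[0][[0,-1]])
t=env.camera_params("top"); print(ray(283.2,215,.164,t))
```

```text
[0.46044486 0.15303297 0.164     ] [0.46248594 0.04769207 0.164     ] [0.4614654  0.10036252 0.164     ] 0.10536068114258387
[0.39302156 0.22017669 0.142     ] [ 0.53051939 -0.01704967  0.142     ] [0.46177048 0.10156351 0.142     ] 0.2741933577994585 exp 0.28653097563788804 yaw 0.8480135482997183
140 [312 326]Traceback (most recent call last):
  File "<stdin>", line 9, in <module>
IndexError: index 0 is out of bounds for axis 0 with size 0
```

{"api": "jog_arm", "payload": {
  "motion": [
    {"x": 1.1,"y": 0.45,"z": 0,"ax": 0,"ay": 0,"az": -0.6},
    {"x": 0,"y": 0,"z": 3,"ax": 0,"ay": 0,"az": 0},
    {"x": 0,"y": 0,"z": 3,"ax": 0,"ay": 0,"az": 0},
    {"x": 0,"y": 0,"z": 2.5,"ax": 0,"ay": 0,"az": 0},
    {"x": 0,"y": 0,"z": 1.5,"ax": 0,"ay": 0,"az": 0}
  ]
}}

```text
time_s: 3.65
tool_pos: [0.4608, 0.0986, 0.1654]
tool_rot: [-179.8, -0.0, 90.7]
force: [-0.3, -0.3, 0.1]
grip_width: 0.0872
grasp_force: 0.0
```

{"api": "jog_arm", "payload": {
  "motion": [
    {"x": 0,"y": 0,"z": 1.2,"ax": 0,"ay": 0,"az": 0},
    {"x": 0,"y": 0,"z": 1,"ax": 0,"ay": 0,"az": 0},
    {"x": 0,"y": 0,"z": 0.6,"ax": 0,"ay": 0,"az": 0},
    {"x": 0,"y": 0,"z": 0,"ax": 0,"ay": 0,"az": 0},
    {"x": 0,"y": 0,"z": 0,"ax": 0,"ay": 0,"az": 0}
  ]
}}

```text
time_s: 4.15
tool_pos: [0.4621, 0.0995, 0.14]
tool_rot: [180.0, -0.0, 90.9]
force: [0.1, 0.5, -0.2]
grip_width: 0.0873
grasp_force: 0.0
```

{"api": "jog_arm", "payload": {
  "motion": [
    {"x": 0,"y": 0,"z": 0,"ax": 0,"ay": 0,"az": 0},
    {"x": 0,"y": 0,"z": 0,"ax": 0,"ay": 0,"az": 0},
    {"x": 0,"y": 0,"z": 0,"ax": 0,"ay": 0,"az": 0},
    {"x": 0,"y": 0,"z": 0,"ax": 0,"ay": 0,"az": 0},
    {"x": 0,"y": 0,"z": 0,"ax": 0,"ay": 0,"az": 0}
  ],
  "claw": -1,
  "squeeze": 20
}}

```text
time_s: 4.65
tool_pos: [0.4616, 0.0995, 0.1396]
tool_rot: [180.0, 0.0, 90.9]
force: [-0.1, 0.0, 0.5]
grip_width: 0.0547
grasp_force: 0.0
```

{"api": "jog_arm", "payload": {
  "motion": [
    {"x": 0,"y": 0,"z": 0,"ax": 0,"ay": 0,"az": 0},
    {"x": 0,"y": 0,"z": 0,"ax": 0,"ay": 0,"az": 0},
    {"x": 0,"y": 0,"z": 0,"ax": 0,"ay": 0,"az": 0},
    {"x": 0,"y": 0,"z": 0,"ax": 0,"ay": 0,"az": 0},
    {"x": 0,"y": 0,"z": 0,"ax": 0,"ay": 0,"az": 0}
  ],
  "squeeze": 45
}}

```text
time_s: 5.15
tool_pos: [0.4616, 0.0994, 0.1395]
tool_rot: [-180.0, 0.0, 90.9]
force: [-0.3, 0.2, 0.3]
grip_width: 0.0149
grasp_force: 0.0
```

{"api": "jog_arm", "payload": {
  "motion": [
    {"x": 0,"y": 0,"z": 0,"ax": 0,"ay": 0,"az": 0},
    {"x": 0,"y": 0,"z": 0,"ax": 0,"ay": 0,"az": 0},
    {"x": 0,"y": 0,"z": 0,"ax": 0,"ay": 0,"az": 0},
    {"x": 0,"y": 0,"z": 0,"ax": 0,"ay": 0,"az": 0},
    {"x": 0,"y": 0,"z": 0,"ax": 0,"ay": 0,"az": 0}
  ]
}}

```text
time_s: 5.65
tool_pos: [0.4616, 0.0995, 0.1395]
tool_rot: [-180.0, 0.0, 90.9]
force: [0.4, 0.5, -0.0]
grip_width: 0.0007
grasp_force: 0.0
```

{"api": "jog_arm", "payload": {
  "motion": [
    {"x": 0,"y": 0,"z": -0.5,"ax": 0,"ay": 0,"az": 0},
    {"x": 0,"y": 0,"z": -0.5,"ax": 0,"ay": 0,"az": 0},
    {"x": 0,"y": 0,"z": -0.5,"ax": 0,"ay": 0,"az": 0},
    {"x": 0,"y": 0,"z": -0.5,"ax": 0,"ay": 0,"az": 0},
    {"x": 0,"y": 0,"z": -0.5,"ax": 0,"ay": 0,"az": 0}
  ]
}}

```text
time_s: 6.15
tool_pos: [0.4618, 0.0995, 0.1651]
tool_rot: [180.0, 0.0, 90.9]
force: [-0.6, -0.4, 1.0]
grip_width: 0.0003
grasp_force: 0.0
```

The fingers shut fully, so they missed the bar. I'll look again.

Run:
```python
from h import *
o=env.get_obs(); print(o["tool_pos"],o["tool_rot"])
a,c=shot("wrist","w1.png"); np.save("w1.npy",c,allow_pickle=True); print(proj(o["tool_pos"],c)); print(np.round(c["extrinsics"],3))
E=np.array(c["extrinsics"]);print(-E[:3,:3].T@E[:3,3])
b,_=shot("side","s1.png"); t,_=shot("top","t1.png")
cv2.imwrite("pics/m1.png",np.hstack([a[:,:,::-1][:400,150:500],cv2.resize(b[120:280,260:420,::-1],(400,400),interpolation=cv2.INTER_CUBIC)]))
print(proj(o["tool_pos"],env.camera_params("side")))
```

```text
[0.46175502 0.09945606 0.1651398 ] [1.79975879e+02 1.02163787e-02 9.08864573e+01]
[314.4366944  234.96404594]
[[ 1.     0.016 -0.001 -0.464]
 [-0.015  0.954 -0.299 -0.062]
 [-0.004  0.299  0.954 -0.387]
 [ 0.     0.     0.     1.   ]]
[0.46138864 0.18192072 0.35097317]
[326.14135349 199.49879753]
```

View pics/m1.png

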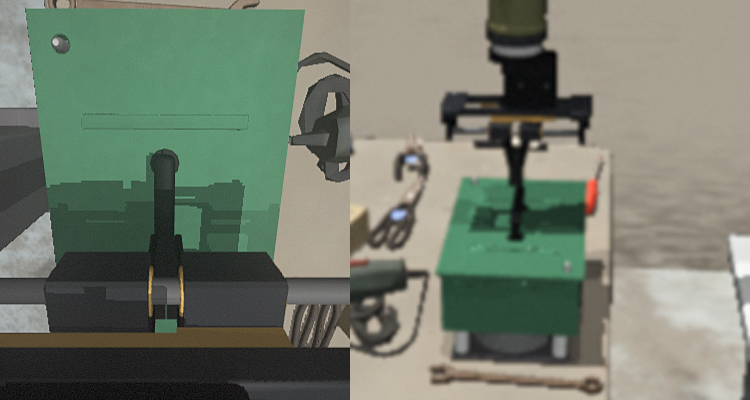

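```bash
cat >> h.py <<'E'
def tri(obs):
    A=[];b=[]
    for c,u,v in obs:
        E=np.array(c["extrinsics"]); R=E[:3,:3]; o=-R.T@E[:3,3]
        d=R.T@np.array([(u-c["cx"])/c["fx"],-(v-c["cy"])/c["fy"],-1.]); d/=np.linalg.norm(d)
        M=np.eye(3)-np.outer(d,d); A.append(M); b.append(M@o)
    P=np.linalg.lstsq(np.vstack(A),np.hstack(b),rcond=None)[0]
    return P.round(4),[ (proj(P,c)-(u,v)).round(1) for c,u,v in obs]
E
python3 - <<'E'
from h import *
w0=np.load("w0.npy",allow_pickle=True).item();w1=np.load("w1.npy",allow_pickle=True).item()
t=env.camera_params("top");s=env.camera_params("side")
o=[(w0,249,55),(w1,210,43),(t,246.5,235.5),(s,346.8,226.4)]
print(tri(o)); print(tri(o[:2])); print(tri(o[2:]));print(tri([o[0],o[3]]));print(tri([o[0],o[2]]))
print("tcp open check", proj([.4569,.089,.2674],w0), ray(246.5,235.5,.142,t))
im=cv2.imread("pics/t1.png"); print(proj(env.get_obs()["tool_pos"],t))
a=cv2.imread("pics/s0.png")[170:280,270:390]; b=cv2.imread("pics/s1.png")[170:280,270:390]
cv2.imwrite("pics/m2.png",cv2.resize(np.hstack([a,b]),None,fx=3.3,fy=3.3,interpolation=cv2.INTER_CUBIC))
E
```

```text
(array([0.3896, 0.2217, 0.133 ]), [array([-1.6, -0.2]), array([-1.3,  1.2]), array([-0.1, -0.3]), array([-0.4,  0.2])])
(array([0.3926, 0.2209, 0.1395]), [array([ 0.1, -0.4]), array([-0.1,  0.6])])
(array([0.3884, 0.2213, 0.1336]), [array([-0.,  0.]), array([-0., -0.])])
(array([0.3897, 0.2214, 0.1333]), [array([-1.5,  0.1]), array([-0.5,  0.1])])
(array([0.3892, 0.223 , 0.1235]), [array([0., 0.]), array([-0.,  0.])])
tcp open check [314.40189746 235.00065779] [0.387933   0.21993428 0.142     ]
[281.76629267 213.45384555]
```

View pics/m2.png

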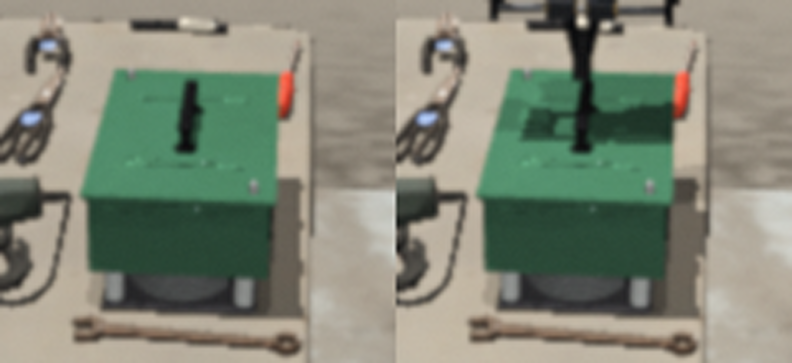

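Run:
```python
from h import *
w0=np.load("w0.npy",allow_pickle=True).item()
t=env.camera_params("top");s=env.camera_params("side")
print(tri([(w0,320,229),(s,327.6,195.2)]),tri([(w0,319,131),(s,326.7,215.5)]))
print(tri([(t,298,215),(s,327.6,195.2)]),tri([(t,268,215.5),(s,326.7,215.5)]))
for z in (.13,.158,.164): print(z,proj([.4615,.0465,z],s),proj([.4605,.1555,z],s),proj([.461,.1,z],s), proj([.4615,.0465,z],t),proj([.4605,.1555,z],t))
a=cv2.imread("pics/s0.png").astype(int).sum(2);b=cv2.imread("pics/s1.png").astype(int).sum(2)
for v in range(184,220): print(v,"".join("#" if x<130 else "." for x in a[v,316:338]),"".join("#" if x<130 else "." for x in b[v,316:338]))
```

```text
(array([0.4618, 0.047 , 0.157 ]), [array([-0.8,  0.1]), array([-0.2,  0. ])]) (array([0.4583, 0.1487, 0.1311]), [array([-2.3,  0.2]), array([-0.8, -0. ])])
(array([0.4597, 0.0452, 0.1561]), [array([-0. , -0.4]), array([0.4, 0.1])]) (array([0.4569, 0.1498, 0.1318]), [array([0. , 0.3]), array([-0.4, -0. ])])
0.13 [327.40325976 202.29664621] [325.09583894 216.72182541] [326.31148595 209.13930579] [298.08284177 214.90273999] [266.43270403 214.85427652]
0.158 [327.44659989 194.878725  ] [325.12256433 208.91603562] [326.3472817  201.53549815] [297.59995668 213.97927938] [265.42769688 213.93168558]
0.164 [327.45597682 193.27380679] [325.12835036 207.226085  ] [326.35502878 199.88984738] [297.49439388 213.77740302] [265.20800164 213.73000658]
184 ...................... ........#####.........
185 ...................... ........#####.........
186 ...................... ........#####.........
187 ...................... ........####..........
188 ...................... .........###..........
189 ...................... .........###..........
190 ...................... .........###..........
191 .
[... 744 characters left out ...]

206 .........####......... .#.......#############
207 .........####......... .........#############
208 .........####......... #........###########..
209 .........####......... #........########.#...
210 .........###.......... .........####....#....
211 .........###.......... ........####..........
212 .........###.......... ........####..........
213 .........####......... ........#####.........
214 ........#####......... ........#####.........
215 ........#####......... ........#####.........
216 ...................... ......................
217 ...................... ......................
218 ...................... ......................
219 ...................... ......................
```

Run:
```python
from h import *
s=env.camera_params("side")
print("start tcp proj",proj([.2304,-.6072,.1965],s))
a=cv2.imread("pics/s0.png").astype(int).sum(2)
for v in range(92,136): print(v,"".join("#" if x<160 else "." for x in a[v,370:415]))
w0=np.load("w0.npy",allow_pickle=True).item();w1=np.load("w1.npy",allow_pickle=True).item()
for f,x0 in (("w0",300),("w1",295)):
    g=cv2.imread(f"pics/{f}.png").astype(int)
    for v in list(range(122,136,2)) if f=="w0" else list(range(144,164,2)): print(f,v,"".join("#" if x<150 else "." for x in g[v,x0:x0+45].sum(1)))
```

```text
start tcp proj [388.06415427 131.21785351]
92 ...............#################.............
93 ................##############...............
94 ................##############...............
95 ................#############................
96 ................#############................
97 ...............##############................
98 ..............###############................
99 ........#####################................
100 ......#######################................
101 ......#######################................
102 ......#######################................
103 ......####.##################................
104 ......###...##################...............
105 ......##....###.###############..............
106 ......##....########################.........
107 ..............####.#################.........
108 ...............##...################.........
109 .............#..#...################.........
110 .............#######################.........
111 .............#######################.........
112 .............######################..........
113 ...........
[... 1335 characters left out ...]
...........
w0 130 ............######..######...................
w0 132 ..........#####.#.........#..................
w0 134 ..........#.#..##........##..................
w1 144 .............................................
w1 146 .............................................
w1 148 .............................................
w1 150 ................##...........................
w1 152 .................#...........................
w1 154 .........###.########........................
w1 156 .......#####################.................
w1 158 ........#.#.###.#...#.#.....#...#............
w1 160 ......##.##.#................#...............
w1 162 .....#######....#............#...#...........
```

The side view puts the fingertips about 25 mm above the reported TCP: row 126 against 131 predicted at the start, and 193 against 199.5 now. So the fingers closed above the bar. I'll open them, go down more slowly and watch the force.

{"api": "jog_arm", "payload": {
  "motion": [
    {"x": 0,"y": 0,"z": 0,"ax": 0,"ay": 0,"az": 0},
    {"x": 0,"y": 0,"z": 0,"ax": 0,"ay": 0,"az": 0},
    {"x": 0,"y": 0,"z": 0,"ax": 0,"ay": 0,"az": 0},
    {"x": 0,"y": 0,"z": 0,"ax": 0,"ay": 0,"az": 0},
    {"x": 0,"y": 0,"z": 0,"ax": 0,"ay": 0,"az": 0}
  ],
  "claw": 0.2,
  "squeeze": 20
}}

```text
time_s: 6.8
tool_pos: [0.4616, 0.0994, 0.1644]
tool_rot: [-180.0, 0.0, 90.9]
force: [-0.4, -0.2, 0.1]
grip_width: 0.0324
grasp_force: 0.0
```

{"api": "jog_arm", "payload": {
  "motion": [
    {"x": 0,"y": 0,"z": 0,"ax": 0,"ay": 0,"az": 0},
    {"x": 0,"y": 0,"z": 0.5,"ax": 0,"ay": 0,"az": 0},
    {"x": 0,"y": 0,"z": 0.5,"ax": 0,"ay": 0,"az": 0},
    {"x": 0,"y": 0,"z": 0.8,"ax": 0,"ay": 0,"az": 0},
    {"x": 0,"y": 0,"z": 0.7,"ax": 0,"ay": 0,"az": 0}
  ]
}}

```text
time_s: 7.3
tool_pos: [0.4613, 0.0994, 0.1386]
tool_rot: [-180.0, 0.0, 90.9]
force: [-0.8, -0.7, -0.1]
grip_width: 0.0522
grasp_force: 0.0
```

{"api": "jog_arm", "payload": {
  "motion": [
    {"x": 0,"y": 0,"z": 0.2,"ax": 0,"ay": 0,"az": 0},
    {"x": 0,"y": 0,"z": 0.2,"ax": 0,"ay": 0,"az": 0},
    {"x": 0,"y": 0,"z": 0.2,"ax": 0,"ay": 0,"az": 0},
    {"x": 0,"y": 0,"z": 0.2,"ax": 0,"ay": 0,"az": 0},
    {"x": 0,"y": 0,"z": 0,"ax": 0,"ay": 0,"az": 0}
  ]
}}

```text
time_s: 7.8
tool_pos: [0.4615, 0.0994, 0.1314]
tool_rot: [-180.0, 0.0, 90.9]
force: [-0.4, -0.1, 0.3]
grip_width: 0.0524
grasp_force: 0.0
```

Run:
```python
from h import *
o=env.get_obs(); print(o["tool_pos"],o["grip_width"],o["force"])
a,c=shot("wrist","w2.png"); b,s=shot("side","s2.png")
cv2.imwrite("pics/m3.png",np.hstack([a[:,150:500,::-1],cv2.resize(b[150:250,280:380,::-1],(400,400),interpolation=cv2.INTER_CUBIC)]))
```

```text
[0.46150444 0.09942739 0.13138331] 0.05241357980949482 [-0.40046819 -0.09422878  0.30373995]
```

View pics/m3.png

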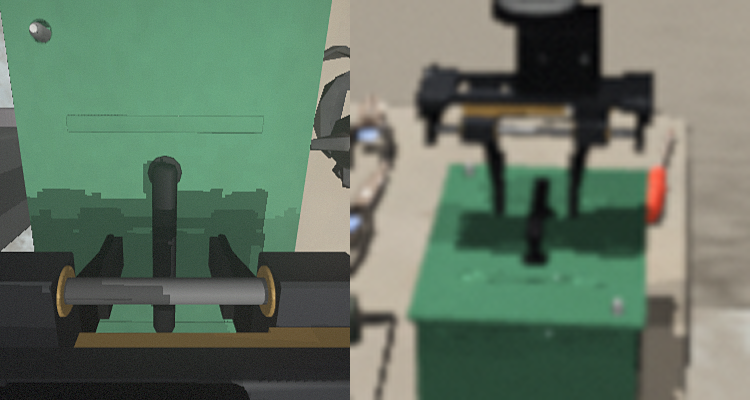

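The fingers straddle the bar evenly: side columns 498 and 578 around the handle at 540. The tips are only just at bar height, at row 204, or about z 0.15. I'll go 15 mm lower.

{"api": "jog_arm", "payload": {
  "motion": [
    {"x": 0,"y": 0,"z": 0.3,"ax": 0,"ay": 0,"az": 0},
    {"x": 0,"y": 0,"z": 0.3,"ax": 0,"ay": 0,"az": 0},
    {"x": 0,"y": 0,"z": 0.3,"ax": 0,"ay": 0,"az": 0},
    {"x": 0,"y": 0,"z": 0.2,"ax": 0,"ay": 0,"az": 0},
    {"x": 0,"y": 0,"z": 0,"ax": 0,"ay": 0,"az": 0}
  ]
}}

```text
time_s: 8.4
tool_pos: [0.4613, 0.0994, 0.1201]
tool_rot: [-180.0, -0.0, 90.9]
force: [-0.6, -0.2, 0.3]
grip_width: 0.0522
grasp_force: 0.0
```

{"api": "jog_arm", "payload": {
  "motion": [
    {"x": 0,"y": 0,"z": 0.2,"ax": 0,"ay": 0,"az": 0},
    {"x": 0,"y": 0,"z": 0.2,"ax": 0,"ay": 0,"az": 0},
    {"x": 0,"y": 0,"z": 0.0,"ax": 0,"ay": 0,"az": 0},
    {"x": 0,"y": 0,"z": 0,"ax": 0,"ay": 0,"az": 0},
    {"x": 0,"y": 0,"z": 0,"ax": 0,"ay": 0,"az": 0}
  ]
}}

```text
time_s: 8.9
tool_pos: [0.4617, 0.0995, 0.1166]
tool_rot: [180.0, 0.0, 90.9]
force: [-0.8, 0.1, -0.8]
grip_width: 0.0523
grasp_force: 0.0
```

{"api": "jog_arm", "payload": {
  "motion": [
    {"x": 0,"y": 0,"z": 0,"ax": 0,"ay": 0,"az": 0},
    {"x": 0,"y": 0,"z": 0,"ax": 0,"ay": 0,"az": 0},
    {"x": 0,"y": 0,"z": 0,"ax": 0,"ay": 0,"az": 0},
    {"x": 0,"y": 0,"z": 0,"ax": 0,"ay": 0,"az": 0},
    {"x": 0,"y": 0,"z": 0,"ax": 0,"ay": 0,"az": 0}
  ],
  "claw": -1,
  "squeeze": 20
}}

```text
time_s: 9.4
tool_pos: [0.4616, 0.0994, 0.1165]
tool_rot: [180.0, 0.0, 90.9]
force: [0.5, 0.0, 0.1]
grip_width: 0.0201
grasp_force: 0.0
```

{"api": "jog_arm", "payload": {
  "motion": [
    {"x": 0,"y": 0,"z": 0,"ax": 0,"ay": 0,"az": 0},
    {"x": 0,"y": 0,"z": 0,"ax": 0,"ay": 0,"az": 0},
    {"x": 0,"y": 0,"z": 0,"ax": 0,"ay": 0,"az": 0},
    {"x": 0,"y": 0,"z": 0,"ax": 0,"ay": 0,"az": 0},
    {"x": 0,"y": 0,"z": 0,"ax": 0,"ay": 0,"az": 0}
  ],
  "squeeze": 45
}}

```text
time_s: 9.9
tool_pos: [0.4613, 0.0994, 0.1165]
tool_rot: [-180.0, 0.0, 90.9]
force: [-1.7, -0.3, 2.2]
grip_width: 0.0135
grasp_force: 45.0
```

Gripped: width 13.5 mm at 45 N. Now the lift.

{"api": "jog_arm", "payload": {
  "motion": [
    {"x": 0,"y": 0,"z": -0.5,"ax": 0,"ay": 0,"az": 0},
    {"x": 0,"y": 0,"z": -1,"ax": 0,"ay": 0,"az": 0},
    {"x": 0,"y": 0,"z": -1,"ax": 0,"ay": 0,"az": 0},
    {"x": 0,"y": 0,"z": -1,"ax": 0,"ay": 0,"az": 0},
    {"x": 0,"y": 0,"z": -1.5,"ax": 0,"ay": 0,"az": 0}
  ]
}}

```text
time_s: 10.4
tool_pos: [0.4613, 0.0994, 0.1671]
tool_rot: [-180.0, 0.0, 90.9]
force: [0.1, -0.2, -4.1]
grip_width: 0.0138
grasp_force: 45.0
```

{"api": "jog_arm", "payload": {
  "motion": [
    {"x": 0,"y": 0,"z": -1,"ax": 0,"ay": 0,"az": 0},
    {"x": -0.5,"y": 0,"z": -0.5,"ax": 0,"ay": 0,"az": 0},
    {"x": -1,"y": 0.3,"z": 0,"ax": 0,"ay": 0,"az": 0},
    {"x": -2,"y": 0.5,"z": 0,"ax": 0,"ay": 0,"az": 0},
    {"x": -2.5,"y": 0.5,"z": 0,"ax": 0,"ay": 0,"az": 0}
  ]
}}

```text
time_s: 10.9
tool_pos: [0.4754, 0.0388, 0.181]
tool_rot: [-180.0, 0.0, 91.0]
force: [-0.1, -0.3, -4.7]
grip_width: 0.0135
grasp_force: 45.0
```

{"api": "jog_arm", "payload": {
  "motion": [
    {"x": -3,"y": 0.5,"z": 0,"ax": 0,"ay": 0,"az": 0},
    {"x": -3,"y": 0.5,"z": 0,"ax": 0,"ay": 0,"az": 0},
    {"x": -3,"y": 0.5,"z": 0,"ax": 0,"ay": 0,"az": 0},
    {"x": -3,"y": 0.5,"z": 0,"ax": 0,"ay": 0,"az": 0},
    {"x": -3,"y": 0.5,"z": 0,"ax": 0,"ay": 0,"az": 0}
  ]
}}

```text
time_s: 11.4
tool_pos: [0.5022, -0.1125, 0.1805]
tool_rot: [-179.9, 0.0, 90.8]
force: [0.7, 0.5, -4.1]
grip_width: 0.0133
grasp_force: 45.0
```

{"api": "jog_arm", "payload": {
  "motion": [
    {"x": -3,"y": 0.5,"z": 0,"ax": 0,"ay": 0,"az": 0},
    {"x": -3,"y": 0.5,"z": 0,"ax": 0,"ay": 0,"az": 0},
    {"x": -3,"y": 0.5,"z": 0,"ax": 0,"ay": 0,"az": 0},
    {"x": -2.5,"y": 0.5,"z": 0,"ax": 0,"ay": 0,"az": 0},
    {"x": -2,"y": 0,"z": 0,"ax": 0,"ay": 0,"az": 0}
  ]
}}

```text
time_s: 11.9
tool_pos: [0.5241, -0.2477, 0.1801]
tool_rot: [-179.9, -0.0, 90.8]
force: [0.1, 1.0, -4.1]
grip_width: 0.0134
grasp_force: 45.0
```

{"api": "jog_arm", "payload": {
  "motion": [
    {"x": -0.5,"y": 0,"z": 2,"ax": 0,"ay": 0,"az": 0},
    {"x": 0,"y": 0,"z": 3,"ax": 0,"ay": 0,"az": 0},
    {"x": 0,"y": 0,"z": 3,"ax": 0,"ay": 0,"az": 0},
    {"x": 0,"y": 0,"z": 3,"ax": 0,"ay": 0,"az": 0},
    {"x": 0,"y": 0,"z": 2,"ax": 0,"ay": 0,"az": 0}
  ]
}}

```text
time_s: 12.4
tool_pos: [0.5227, -0.2496, 0.0484]
tool_rot: [-179.8, -0.1, 90.9]
force: [0.4, 0.5, -3.7]
grip_width: 0.0137
grasp_force: 45.0
```

{"api": "jog_arm", "payload": {
  "motion": [
    {"x": 0,"y": 0,"z": 1.5,"ax": 0,"ay": 0,"az": 0},
    {"x": 0,"y": 0,"z": 0.5,"ax": 0,"ay": 0,"az": 0},
    {"x": 0,"y": 0,"z": 0,"ax": 0,"ay": 0,"az": 0},
    {"x": 0,"y": 0,"z": 0,"ax": 0,"ay": 0,"az": 0},
    {"x": 0,"y": 0,"z": 0,"ax": 0,"ay": 0,"az": 0}
  ]
}}

```text
time_s: 12.9
tool_pos: [0.5261, -0.2501, 0.0329]
tool_rot: [179.9, 0.1, 90.9]
force: [-0.1, -0.0, -3.8]
grip_width: 0.0132
grasp_force: 45.0
```

Run:
```python
from h import *
o=env.get_obs(); print(o["tool_pos"],o["grip_width"],o["force"])
a,c=shot("top","t3.png"); b,s=shot("side","s3.png")
cv2.imwrite("pics/m4.png",np.hstack([cv2.resize(a[140:265,225:465,::-1],(480,250)),cv2.resize(b[130:290,220:380,::-1],(250,250),interpolation=cv2.INTER_CUBIC)]))
```

```text
[ 0.52606601 -0.25009967  0.03291791] 0.013208359427563043 [-0.10174448 -0.01599794 -3.79016804]
```

View pics/m4.png

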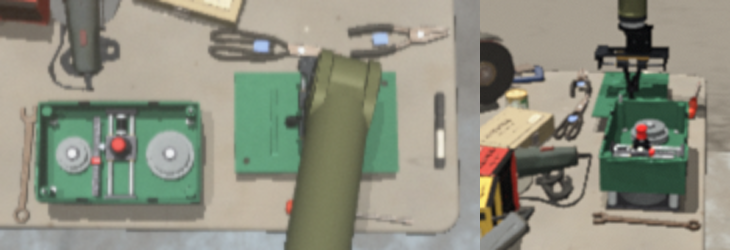

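The cover hangs clear of everything. In the top view the knob is near (284,212) and the clip near (273,219). Next I'll lower the cover under force watch.

{"api": "jog_arm", "payload": {
  "motion": [
    {"x": 0,"y": 0,"z": 1.2,"ax": 0,"ay": 0,"az": 0},
    {"x": 0,"y": 0,"z": 1.2,"ax": 0,"ay": 0,"az": 0},
    {"x": 0,"y": 0,"z": 0.8,"ax": 0,"ay": 0,"az": 0},
    {"x": 0,"y": 0,"z": 0.4,"ax": 0,"ay": 0,"az": 0},
    {"x": 0,"y": 0,"z": 0.2,"ax": 0,"ay": 0,"az": 0}
  ]
}}

```text
time_s: 13.5
tool_pos: [0.5245, -0.2493, -0.0075]
tool_rot: [-179.9, -0.0, 90.9]
force: [0.2, -0.2, -4.9]
grip_width: 0.0133
grasp_force: 45.0
```

{"api": "jog_arm", "payload": {
  "motion": [
    {"x": 0,"y": 0,"z": 0.2,"ax": 0,"ay": 0,"az": 0},
    {"x": 0,"y": 0,"z": 0.2,"ax": 0,"ay": 0,"az": 0},
    {"x": 0,"y": 0,"z": 0.1,"ax": 0,"ay": 0,"az": 0},
    {"x": 0,"y": 0,"z": 0.1,"ax": 0,"ay": 0,"az": 0},
    {"x": 0,"y": 0,"z": 0,"ax": 0,"ay": 0,"az": 0}
  ]
}}

```text
time_s: 14.0
tool_pos: [0.5252, -0.2497, -0.0115]
tool_rot: [180.0, 0.0, 90.9]
force: [-3.3, 1.5, 3.9]
grip_width: 0.0136
grasp_force: 45.0
```

Run:
```python
from h import *
im=cv2.imread("pics/t3.png"); t=env.camera_params("top")
hsv=cv2.cvtColor(im,cv2.COLOR_BGR2HSV)
m=cv2.inRange(hsv,(0,150,70),(8,255,255))|cv2.inRange(hsv,(172,150,70),(180,255,255))
m[:190]=0;m[245:]=0;m[:,:245]=0;m[:,325:]=0
n,l,st,ce=cv2.connectedComponentsWithStats(m)
for i in range(1,n): print(st[i],ce[i].round(1),"z.124",ray(*ce[i],.124,t).round(4),"z.09",ray(*ce[i],.09,t).round(4))
im=cv2.imread("pics/s3.png"); s=env.camera_params("side"); hsv=cv2.cvtColor(im,cv2.COLOR_BGR2HSV)
m=cv2.inRange(hsv,(0,150,70),(8,255,255))|cv2.inRange(hsv,(172,150,70),(180,255,255))
m[:,:295]=0;m[:,350:]=0;m[:195]=0;m[250:]=0
n,l,st,ce=cv2.connectedComponentsWithStats(m)
for i in range(1,n): print("side",st[i],ce[i].round(1),"z.115",ray(*ce[i],.115,s).round(4),"z.09",ray(*ce[i],.09,s).round(4))
```

```text
[281 209   7   7  31] [283.8 212. ] z.124 [0.4717 0.0964 0.124 ] z.09 [0.4757 0.0994 0.09  ]
side [320 210   7  10  51] [323.  214.1] z.115 [0.4713 0.1082 0.115 ] z.09 [0.4756 0.0589 0.09  ]
side [328 225   3   5  11] [328.9 227. ] z.115 [0.4451 0.1959 0.115 ] z.09 [0.4483 0.15   0.09  ]
```

The cover is down: contact came at −0.0115, as predicted. Releasing.

{"api": "jog_arm", "payload": {
  "motion": [
    {"x": 0,"y": 0,"z": 0,"ax": 0,"ay": 0,"az": 0},
    {"x": 0,"y": 0,"z": 0,"ax": 0,"ay": 0,"az": 0},
    {"x": 0,"y": 0,"z": 0,"ax": 0,"ay": 0,"az": 0},
    {"x": 0,"y": 0,"z": 0,"ax": 0,"ay": 0,"az": 0},
    {"x": 0,"y": 0,"z": 0,"ax": 0,"ay": 0,"az": 0}
  ],
  "claw": 0.0,
  "squeeze": 20
}}

```text
time_s: 14.5
tool_pos: [0.5252, -0.2497, -0.0124]
tool_rot: [180.0, 0.0, 90.9]
force: [0.5, -0.0, -0.5]
grip_width: 0.0411
grasp_force: 0.0
```

{"api": "jog_arm", "payload": {
  "motion": [
    {"x": 0,"y": 0,"z": 0,"ax": 0,"ay": 0,"az": 0},
    {"x": 0,"y": 0,"z": 0,"ax": 0,"ay": 0,"az": 0},
    {"x": 0,"y": 0,"z": 0,"ax": 0,"ay": 0,"az": 0},
    {"x": 0,"y": 0,"z": -0.5,"ax": 0,"ay": 0,"az": 0},
    {"x": 0,"y": 0,"z": -1,"ax": 0,"ay": 0,"az": 0}
  ]
}}

```text
time_s: 15.0
tool_pos: [0.5244, -0.2493, 0.0024]
tool_rot: [-179.9, -0.0, 90.9]
force: [0.5, -0.2, 0.4]
grip_width: 0.0433
grasp_force: 0.0
```

{"api": "jog_arm", "payload": {
  "motion": [
    {"x": 0,"y": 0,"z": -3,"ax": 0,"ay": 0,"az": 0},
    {"x": 0,"y": 0,"z": -4,"ax": 0,"ay": 0,"az": 0},
    {"x": 0,"y": 0,"z": -4,"ax": 0,"ay": 0,"az": 0},
    {"x": 0,"y": 0,"z": -4,"ax": 0,"ay": 0,"az": 0},
    {"x": 0,"y": 0,"z": -3,"ax": 0,"ay": 0,"az": 0}
  ]
}}

```text
time_s: 15.5
tool_pos: [0.526, -0.2497, 0.1866]
tool_rot: [179.8, 0.1, 90.9]
force: [-0.2, -0.4, -0.3]
grip_width: 0.0438
grasp_force: 0.0
```

{"api": "jog_arm", "payload": {
  "motion": [
    {"x": 4.0,"y": -0.6,"z": 0,"ax": 0,"ay": 0,"az": 0},
    {"x": 4.5,"y": -0.6,"z": 0,"ax": 0,"ay": 0,"az": 0},
    {"x": 4.5,"y": -0.6,"z": 0,"ax": 0,"ay": 0,"az": 0},
    {"x": 4.5,"y": -0.6,"z": 0,"ax": 0,"ay": 0,"az": 0},
    {"x": 4.5,"y": -0.6,"z": 0,"ax": 0,"ay": 0,"az": 0}
  ]
}}

```text
time_s: 16.0
tool_pos: [0.4913, -0.0282, 0.1836]
tool_rot: [179.9, 0.1, 90.9]
force: [0.0, -0.5, 0.1]
grip_width: 0.0438
grasp_force: 0.0
```

{"api": "jog_arm", "payload": {
  "motion": [
    {"x": 4.5,"y": -0.6,"z": 0,"ax": 0,"ay": 0,"az": 0},
    {"x": 4.5,"y": -0.6,"z": 0,"ax": 0,"ay": 0,"az": 0},
    {"x": 3,"y": -0.8,"z": 0,"ax": 0,"ay": 0,"az": 0},
    {"x": 0.8,"y": 0,"z": 0,"ax": 0,"ay": 0,"az": 0},
    {"x": 0,"y": 0,"z": 0,"ax": 0,"ay": 0,"az": 0}
  ]
}}

```text
time_s: 16.5
tool_pos: [0.4697, 0.0989, 0.1833]
tool_rot: [179.9, 0.1, 91.1]
force: [0.4, -0.4, 0.7]
grip_width: 0.0433
grasp_force: 0.0
```

Run:
```python
from h import *
o=env.get_obs(); print(o["tool_pos"],o["grip_width"],o["force"])
a,c=shot("wrist","w4.png"); np.save("w4.npy",c,allow_pickle=True); b,s=shot("side","s4.png"); t,_=shot("top","t4.png")
cv2.imwrite("pics/m5.png",np.hstack([a[:,170:490,::-1],cv2.resize(b[130:290,220:380,::-1],(400,400),interpolation=cv2.INTER_CUBIC)]))
```

```text
[0.46967835 0.09887349 0.18333065] 0.04327924834096288 [ 0.37073481 -0.36474588  0.70647089]
```

View pics/m5.png

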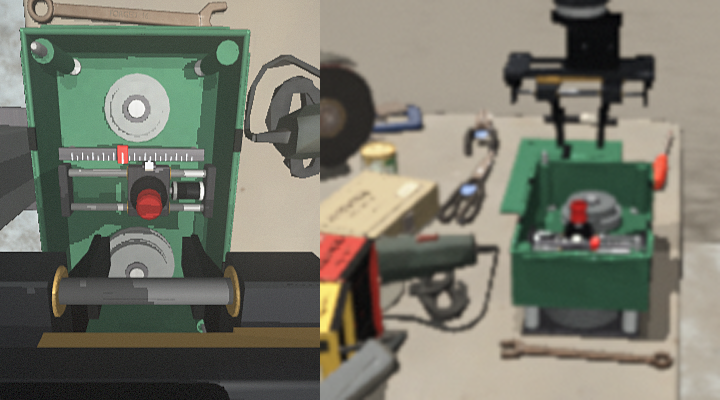

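Wrist view: knob at (319,205), clip at (292,155), pointer at (318,165). The cover lies flat beside the drive.

```bash
cat > meas.py <<'E'
import sys
from h import *
def meas(f,n,dz=.023):
    c=np.load(n,allow_pickle=True).item(); E=np.array(c["extrinsics"]); E[:3,3]-=E[:3,:3]@np.array([0,0,dz]); c["extrinsics"]=E
    im=cv2.imread(f); hsv=cv2.cvtColor(im,cv2.COLOR_BGR2HSV)
    m=cv2.inRange(hsv,(0,150,60),(8,255,255))|cv2.inRange(hsv,(172,150,60),(180,255,255))
    m[250:]=0;m[:100]=0;m[:,:230]=0;m[:,:][:,410:]=0
    n,l,st,ce=cv2.connectedComponentsWithStats(m)
    for i in range(1,n):
        if st[i][4]>20:
            x,y,w,h,a=st[i]; print("red",st[i],ce[i].round(1),"z.090",ray(x+w/2-.5,y+h/2-.5,.09,c).round(4),"z.124",ray(*ce[i],.124,c).round(4))
    # white pointer
    w=cv2.inRange(hsv,(0,0,200),(180,60,255)); return im,w,c
if __name__=="__main__":
    im,w,c=meas(sys.argv[1],sys.argv[2])
    for v in range(144,176): print(v,"".join("#" if x else "." for x in w[v,280:345]))
E
python3 meas.py pics/w4.png w4.npy
python3 - <<'E'
from h import *
im=cv2.imread("pics/t4.png"); t=env.camera_params("top")
E
```

```text
red [287 145  11  18 134] [291.9 153.4] z.090 [0.4457 0.1372 0.09  ] z.124 [0.4482 0.1422 0.124 ]
red [306 189  26  31 603] [318.7 204.3] z.090 [0.4739 0.0835 0.09  ] z.124 [0.4736 0.0942 0.124 ]
144 .................................................................
145 .................................................................
146 .................................................................
147 .................................................................
148 .................................................................
149 .................................................................
150 .................................................................
151 .................................................................
152 .................................................................
153 ...#........#...........#..........#.........#...................
154 ...#........#...........#..........#.........#.........#.........
155 ...#........#...........#..........#.........#.........#.........
156 ...#........#......#....#.........##....#....#....#....#....
[... 635 characters left out ...]

166 ...................................#########.....................
167 ...................................#########.....................
168 ...................................########......................
169 ...................................########......................
170 ..........................................#......................
171 .................................................................
172 .................................................................
173 .................................................................
174 .................................................................
175 .................................................................
```

{"api": "jog_arm", "payload": {
  "motion": [
    {"x": 0.05,"y": 0.4,"z": 1,"ax": 0,"ay": 0,"az": 0},
    {"x": 0,"y": 0,"z": 2,"ax": 0,"ay": 0,"az": 0},
    {"x": 0,"y": 0,"z": 1.5,"ax": 0,"ay": 0,"az": 0},
    {"x": 0,"y": 0,"z": 0.5,"ax": 0,"ay": 0,"az": 0},
    {"x": 0,"y": 0,"z": 0,"ax": 0,"ay": 0,"az": 0}
  ],
  "claw": -0.15
}}

```text
time_s: 17.15
tool_pos: [0.4731, 0.0974, 0.1314]
tool_rot: [-179.9, -0.0, 90.8]
force: [0.8, -0.6, 0.9]
grip_width: 0.0367
grasp_force: 0.0
```

Run:
```python
from h import *
from meas import meas
o=env.get_obs(); print(o["tool_pos"],o["grip_width"])
a,c=shot("wrist","w5.png"); np.save("w5.npy",c,allow_pickle=True)
meas("pics/w5.png","w5.npy"); 
for dz in(.015,.023,.028):
    _,_,k=meas("pics/w4.png","w4.npy",dz); print(dz,"tip-clip",ray(319,160.5,.087,k)-ray(292.5,160.5,.087,k))
g=a.astype(int).sum(2)
for v in range(190,262,3): print(v,"".join("R" if a[v,u,0]>90 and a[v,u,1]<60 else "#" if g[v,u]<130 else "." for u in range(260,380)))
```

```text
[0.47314096 0.09739664 0.13142707] 0.036719326887157414
red [277 151  13  22 220] [282.8 161.4] z.090 [0.4453 0.1365 0.09  ] z.124 [0.449  0.1425 0.124 ]
red [299 204  32  39 929] [314.9 224.1] z.090 [0.473  0.0807 0.09  ] z.124 [0.4734 0.0932 0.124 ]
red [287 145  11  18 134] [291.9 153.4] z.090 [0.4463 0.1383 0.09  ] z.124 [0.4488 0.1434 0.124 ]
red [306 189  26  31 603] [318.7 204.3] z.090 [0.4738 0.086  0.09  ] z.124 [0.4734 0.0968 0.124 ]
0.015 tip-clip [0.02680706 0.00051179 0.        ]
red [287 145  11  18 134] [291.9 153.4] z.090 [0.4457 0.1372 0.09  ] z.124 [0.4482 0.1422 0.124 ]
red [306 189  26  31 603] [318.7 204.3] z.090 [0.4739 0.0835 0.09  ] z.124 [0.4736 0.0942 0.124 ]
0.023 tip-clip [0.02752887 0.00052557 0.        ]
red [287 145  11  18 134] [291.9 153.4] z.090 [0.4453 0.1364 0.09  ] z.124 [0.4478 0.1415 0.124 ]
red [306 189  26  31 603] [318.7 204.3] z.090 [0.474  0.0818 0.09  ] z.124 [0.4736 0.0925 0.124 ]
0.028 tip-clip [0.02798001 0.00053419 0.        ]
190 ..........................................................................................................
[... 2189 characters left out ...]
..........................................##.........#...####..............
247 ......#########.#..##..##..............................................................###.......##.######..............
250 ....########.#..#.#.....#...............................................................#.#.#....#.####.###.............
253 ...##########.#..#.##.###...............................................................#.##.#...#..#.#####.#...........
256 #######.###.#..#.####.###..............................................................##...##....#..####.#.##.#........
259 ####.####.###.###.###.###..............................................................##..#.#..#...#...###.#######.....
```

{"api": "jog_arm", "payload": {
  "motion": [
    {"x": -0.05,"y": 0,"z": 1.5,"ax": 0,"ay": 0,"az": 0},
    {"x": 0,"y": 0,"z": 1,"ax": 0,"ay": 0,"az": 0},
    {"x": 0,"y": 0,"z": 0.8,"ax": 0,"ay": 0,"az": 0},
    {"x": 0,"y": 0,"z": 0.5,"ax": 0,"ay": 0,"az": 0},
    {"x": 0,"y": 0,"z": 0.2,"ax": 0,"ay": 0,"az": 0}
  ]
}}

```text
time_s: 17.7
tool_pos: [0.4732, 0.0977, 0.0918]
tool_rot: [-179.9, -0.0, 90.9]
force: [-0.2, -0.1, -0.4]
grip_width: 0.0369
grasp_force: 0.0
```

{"api": "jog_arm", "payload": {
  "motion": [
    {"x": 0,"y": 0,"z": 0.5,"ax": 0,"ay": 0,"az": 0},
    {"x": 0,"y": 0,"z": 0.5,"ax": 0,"ay": 0,"az": 0},
    {"x": 0,"y": 0,"z": 0.4,"ax": 0,"ay": 0,"az": 0},
    {"x": 0,"y": 0,"z": 0.3,"ax": 0,"ay": 0,"az": 0},
    {"x": 0,"y": 0,"z": 0.3,"ax": 0,"ay": 0,"az": 0}
  ]
}}

```text
time_s: 18.2
tool_pos: [0.4737, 0.0976, 0.0723]
tool_rot: [180.0, 0.0, 90.9]
force: [0.5, -0.6, 0.7]
grip_width: 0.037
grasp_force: 0.0
```

{"api": "jog_arm", "payload": {
  "motion": [
    {"x": 0,"y": 0,"z": 0,"ax": 0,"ay": 0,"az": 0},
    {"x": 0,"y": 0,"z": 0,"ax": 0,"ay": 0,"az": 0},
    {"x": 0,"y": 0,"z": 0,"ax": 0,"ay": 0,"az": 0},
    {"x": 0,"y": 0,"z": 0,"ax": 0,"ay": 0,"az": 0},
    {"x": 0,"y": 0,"z": 0,"ax": 0,"ay": 0,"az": 0}
  ],
  "claw": -1,
  "squeeze": 35
}}

```text
time_s: 18.7
tool_pos: [0.4727, 0.0976, 0.0725]
tool_rot: [-179.9, 0.0, 90.9]
force: [-4.5, -0.9, 4.1]
grip_width: 0.022
grasp_force: 35.0
```

{"api": "jog_arm", "payload": {
  "motion": [
    {"x": 0,"y": 0,"z": 0,"ax": 0,"ay": 0,"az": 0},
    {"x": 0,"y": 0,"z": 0,"ax": 0,"ay": 0,"az": 0},
    {"x": 0,"y": 0,"z": 0,"ax": 0,"ay": 0,"az": 0},
    {"x": 0,"y": 0,"z": 0,"ax": 0,"ay": 0,"az": 0},
    {"x": 0,"y": 0,"z": 0,"ax": 0,"ay": 0,"az": 0}
  ]
}}

```text
time_s: 19.2
tool_pos: [0.4728, 0.0977, 0.0725]
tool_rot: [-179.9, 0.0, 90.9]
force: [-6.0, 0.4, 5.3]
grip_width: 0.022
grasp_force: 35.0
```

Knob gripped: width 22 mm at 35 N. Pulling most of the way.

{"api": "jog_arm", "payload": {
  "motion": [
    {"x": 0,"y": -0.4,"z": 0,"ax": 0,"ay": 0,"az": 0},
    {"x": 0,"y": -0.5,"z": 0,"ax": 0,"ay": 0,"az": 0},
    {"x": 0,"y": -0.5,"z": 0,"ax": 0,"ay": 0,"az": 0},
    {"x": 0,"y": -0.5,"z": 0,"ax": 0,"ay": 0,"az": 0},
    {"x": 0,"y": -0.4,"z": 0,"ax": 0,"ay": 0,"az": 0}
  ]
}}

```text
time_s: 19.7
tool_pos: [0.4532, 0.0975, 0.0726]
tool_rot: [179.6, -0.1, 90.9]
force: [7.6, 0.9, -8.0]
grip_width: 0.0222
grasp_force: 35.1
```

{"api": "jog_arm", "payload": {
  "motion": [
    {"x": 0,"y": -0.2,"z": 0,"ax": 0,"ay": 0,"az": 0},
    {"x": 0,"y": -0.1,"z": 0,"ax": 0,"ay": 0,"az": 0},
    {"x": 0,"y": 0,"z": 0,"ax": 0,"ay": 0,"az": 0},
    {"x": 0,"y": 0,"z": 0,"ax": 0,"ay": 0,"az": 0},
    {"x": 0,"y": 0,"z": 0,"ax": 0,"ay": 0,"az": 0}
  ]
}}

```text
time_s: 20.2
tool_pos: [0.4504, 0.0974, 0.0726]
tool_rot: [179.6, -0.1, 90.9]
force: [6.8, 1.0, -8.1]
grip_width: 0.0217
grasp_force: 35.1
```

```bash
cat > ck.py <<'E'
import sys
from h import *
a,c=shot("wrist",sys.argv[1])
hsv=cv2.cvtColor(a,cv2.COLOR_RGB2HSV)
w=cv2.inRange(hsv,(0,0,190),(180,60,255)); r=cv2.inRange(hsv,(0,150,60),(8,255,255))|cv2.inRange(hsv,(172,150,60),(180,255,255))
for v in range(150,225,1): print(v,"".join("R" if r[v,u] else "#" if w[v,u] else "." for u in range(270,370)))
E
python3 ck.py w6.png
```

```text
150 ....................................#######################..#...#.######################...........
151 ......................................#################################################.............
152 .........................................############################################...............
153 ..........................................#########################################.................
154 ............................................#####################################...................
155 .............................................##################################.....................
156 ................................................#############################.......................
157 .......................................................###############..............................
158 ............................................................####....................................
159 ....................................................................................................
160 ..............................................
[... 6074 characters left out ...]
......................................................................
219 ....................................................................................................
220 ....................................................................................................
221 ....................................................................................................
222 ....................................................................................................
223 ....................................................................................................
224 ....................................................................................................
```

The pointer body (columns 310–322, centre about 316) is 5 px, or about 3 mm, short of the clip line at column 311. I'll pull 3 mm more.

{"api": "jog_arm", "payload": {
  "motion": [
    {"x": 0,"y": -0.1,"z": 0,"ax": 0,"ay": 0,"az": 0},
    {"x": 0,"y": -0.1,"z": 0,"ax": 0,"ay": 0,"az": 0},
    {"x": 0,"y": -0.1,"z": 0,"ax": 0,"ay": 0,"az": 0},
    {"x": 0,"y": 0,"z": 0,"ax": 0,"ay": 0,"az": 0},
    {"x": 0,"y": 0,"z": 0,"ax": 0,"ay": 0,"az": 0}
  ]
}}

```text
time_s: 20.75
tool_pos: [0.4476, 0.0974, 0.0726]
tool_rot: [179.6, -0.1, 90.9]
force: [8.8, 1.3, -8.6]
grip_width: 0.0223
grasp_force: 35.1
```

```bash
python3 ck.py w7.png | sed -n '28,56p' | cut -c1-75; python3 -c "
import cv2;a=cv2.imread('pics/w7.png');cv2.imwrite('pics/w7c.png',cv2.resize(a[140:260,230:430],None,fx=4,fy=4))"
```

```text
177 ..............##...............#......R....R....R...............##.....
178 ..............##...............##.....RR.RRR.##.R....R..........##.....
179 ..............##...............##.....R...RR.###RR...R..........##.....
180 ..............##...............##.....RRRRRR.##.RR...R..........##.....
181 ..............##...............##.....RRR.RR.###RR...R..........##.....
182 ......#.......##.......#.......##.....RRR.RR.##.RR..RR..#.......##.....
183 ......##......##.......#.......##.....RRR.RR.##.RRR..R..##......##.....
184 ......##......##.......#.......##.....RRRRRR.##.RR...R..##......##.....
185 ......##......##.......#.......##.....RRRRRR.##.RR...R..##......##.....
186 ......##......##.......#.......##.....RRRRRR.##.RRRRRR..##......##.....
187 ......##......##.......#.......##.....RRRRRR.##.RRRR.R.###......##.....
188 ......##......##.......#.......##.....RRRRRR.##.RRRRRR..##......##.....
189 ...............#.......#.......#......RRRRRR.##.RRR..R..#.......#......
190 ......................................RRRRRR.##.RR.RRR.................
191 ................................
[... 403 characters left out ...]
................
197 ........................................############...................
198 ........................................############...................
199 ........................................############...................
200 ........................................############...................
201 ........................................############...................
202 ........................................############...................
203 ........................................############...................
204 ........................................############...................
205 .......................................................................
```

View pics/w7c.png

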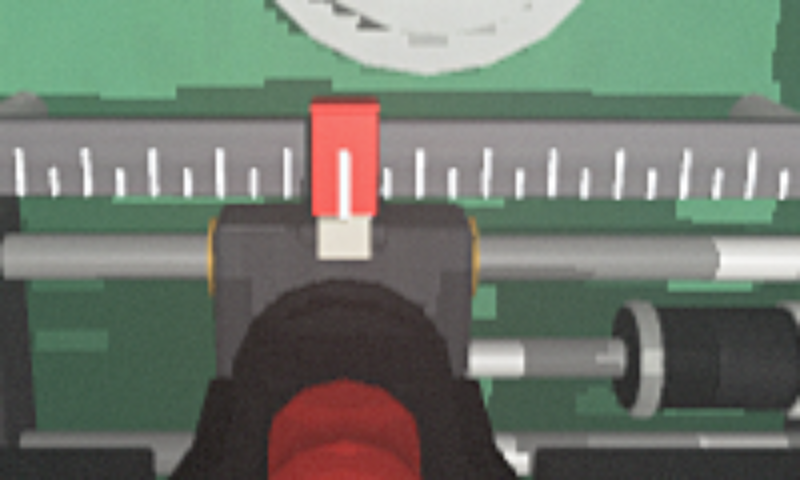

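The pointer block (crop centre at about column 344) sits directly under the clip's centre line (344). I'll hold it there, then hand in.

{"api": "jog_arm", "payload": {
  "motion": [
    {"x": 0,"y": 0,"z": 0,"ax": 0,"ay": 0,"az": 0},
    {"x": 0,"y": 0,"z": 0,"ax": 0,"ay": 0,"az": 0},
    {"x": 0,"y": 0,"z": 0,"ax": 0,"ay": 0,"az": 0},
    {"x": 0,"y": 0,"z": 0,"ax": 0,"ay": 0,"az": 0},
    {"x": 0,"y": 0,"z": 0,"ax": 0,"ay": 0,"az": 0}
  ]
}}

```text
time_s: 21.3
tool_pos: [0.4475, 0.0974, 0.0726]
tool_rot: [179.6, -0.1, 90.9]
force: [6.9, 1.2, -8.4]
grip_width: 0.022
grasp_force: 35.1
```

{"api": "jog_arm", "payload": {
  "motion": [
    {"x": 0,"y": 0,"z": 0,"ax": 0,"ay": 0,"az": 0},
    {"x": 0,"y": 0,"z": 0,"ax": 0,"ay": 0,"az": 0},
    {"x": 0,"y": 0,"z": 0,"ax": 0,"ay": 0,"az": 0},
    {"x": 0,"y": 0,"z": 0,"ax": 0,"ay": 0,"az": 0},
    {"x": 0,"y": 0,"z": 0,"ax": 0,"ay": 0,"az": 0}
  ]
}}

```text
time_s: 21.8
tool_pos: [0.4475, 0.0974, 0.0726]
tool_rot: [179.6, -0.1, 90.9]
force: [8.4, 1.5, -8.6]
grip_width: 0.022
grasp_force: 35.1
```

```bash
python3 -c "
from cell import env
o=env.get_obs(); print(o['tool_pos'],o['grasp_force']); print(env.sign_off())"
```

```text
[0.44750538 0.09741815 0.07260255] 35.058387578465044
the job is handed in; nothing more can be done
None
```

The job is handed in at about 22 s, with no verdict shown: the cover lies flat on the bare table right of the drive, and the gripper holds the red knob at 35 N with the pointer lined up on the red clip's centre line.

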